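# Undo a clamp screw of unknown hand and load the contact fixture

### The job

Set the next batch up for its contact test: press the orange test button on the grey console right in so that the blue breaker lever drops and the fixture is dead, then undo the black T-screw of the fixture far enough for the steel contact bar to rise over its lip - nobody knows whether its thread is left- or right-handed, so try which way it gives - and swing the bar well aside. Stand every loose four-way green terminal block upright in a white pocket of its own, its row of white pegs in line with the row of pockets, swing the bar back over them against its stop and screw it down tight again. Only then push the breaker lever back up so that it stays; the power must never be on while the screw is loose, and leave the jar, dish, tape and tester where they are.

Things in the scene. Friction and masses are not known exactly. Their poses are not given: they have to be found in the camera images.
- test_button (a joint): travel of the orange push button (19 mm across, stands 9 mm proud of the white breaker module): 0 out, 0.0065 m fully in; springs back; about 5 N takes it fully in
- button_top (a point): centre of the orange button's top face; its z axis is the outward normal of the sloping panel (20 degrees from vertical, towards the console's front), its x axis points up the slope. The lever is 46 mm to its left (+y of this frame). Press along -z or straight down
- breaker_lever (a joint): angle of the blue breaker lever: 0 = up (on), leaning 17 degrees back beyond vertical against its stop; 1.0 = dropped (off), leaning 40 degrees from vertical towards the console's front. It rests at either end by its weight; the button pressed right in tips it so that it drops; a push of about 1 N from the front, past vertical, brings it back up
- lever_tip (a point): middle of the free end of the blue lever, a paddle 26 mm wide and 8 mm thick, 40 mm from its level hinge line, which runs along this frame's y axis. The frame turns with the lever: with the lever up its x axis is level and points away from the console's front. Nearly all of the 40 mm stands free above the panel
- clamp_screw (a joint): angle of the T-screw, positive counterclockwise from above: 0 = tight (as at the start). From there it turns one way only - counterclockwise in some starts, clockwise in others - up to 2.7 rad, and is blocked the other way (it yields at most 0.1 rad, springily). It lifts the bar: 3 mm a radian; from 2.0 rad on the bar clears its lip. Friction 0.1 N m; it stays as left
- screw_grip (a point): centre of the black grip of the T-screw, a bar 48 mm long (x axis of this frame), 14 mm thick (y axis) and 20 mm high, its middle 87 mm over the table. It turns about its vertical axis and does not rise: the bar climbs on it. The top of the bar's hub is 21 mm below this point when tight, 13 mm when the screw is fully undone
- contact_bar (a joint): swing of the steel contact bar about the screw's vertical axis: 0 = over the pockets, against its stop; grows clockwise from above, away from the fixture's front, to 1.75 rad. At 0 with the screw tight a 3 mm lip at its far end holds it; swing it 1.2 rad or more to load. Held by friction (0.06 N m)
- bar_handle (a point): middle of the straight part of the bar's upright black round handle, 16 mm in diameter, 30 mm tall, standing on the bar's top face (its foot is 17 mm below this point), 119 mm from the pivot
- bar_pivot (a point): the vertical axis of contact bar and screw, at the bar's top face with the screw tight (66 mm over the table); fixed to the fixture. The bar is 24 mm wide and reaches 228 mm from this axis. The frame's x axis points to the fixture's back; the pockets lie along its +y side
- pocket_1 (a point): centre of a block seated in this white pocket of the fixture (17 mm over the pocket's floor, 33 mm over the table); x axis along the pocket. The pocket is 49 mm wide at the floor and 53 mm at the top, between sloping ribs 12 mm high and 34 mm long, with stops 4 mm high, 50 mm apart, across its open ends; the three pockets lie in a row 55 mm apart; nearest to the screw, 64 mm from its axis
- pocket_2 (a point): centre of a block seated in this white pocket of the fixture (17 mm over the pocket's floor, 33 mm over the table); x axis along the pocket. The pocket is 49 mm wide at the floor and 53 mm at the top, between sloping ribs 12 mm high and 34 mm long, with stops 4 mm high, 50 mm apart, across its open ends; the three pockets lie in a row 55 mm apart; number 2 counted from the screw
- pocket_3 (a point): centre of a block seated in this white pocket of the fixture (17 mm over the pocket's floor, 33 mm over the table); x axis along the pocket. The pocket is 49 mm wide at the floor and 53 mm at the top, between sloping ribs 12 mm high and 34 mm long, with stops 4 mm high, 50 mm apart, across its open ends; the three pockets lie in a row 55 mm apart; number 3 counted from the screw
- block_1_center (a point): centre (half-way up) of a loose four-way green terminal block, 43 mm (x axis) x 45 mm (y axis) x 34 mm high (z), about 40 g; its x axis belongs along a pocket's x axis, either way round; grip it along x, across 43 mm. Two or three of the three are there
- block_2_center (a point): centre (half-way up) of a loose four-way green terminal block, 43 mm (x axis) x 45 mm (y axis) x 34 mm high (z), about 40 g; its x axis belongs along a pocket's x axis, either way round; grip it along x, across 43 mm. Two or three of the three are there
- block_3_center (a point): centre (half-way up) of a loose four-way green terminal block, 43 mm (x axis) x 45 mm (y axis) x 34 mm high (z), about 40 g; its x axis belongs along a pocket's x axis, either way round; grip it along x, across 43 mm. Two or three of the three are there
- peg_jar: open jar of white pegs, 57 mm across, 46 mm high; leave it; origin at its underside
- screw_dish: steel dish of screws, 65 mm across, 19 mm high; leave it; origin at its underside
- tape_roll: roll of paper tape lying flat, 77 mm across, 19 mm high; leave it; origin at its underside
- tester: hand tester, 104 x 58 x 31 mm; leave it; origin at its underside
Things that resemble listed ones, but are neither listed nor needed, are in the scene too. Leave any red look-alike of the part that bears block_2_center alone. What is shaped like the part that bears block_1_center but purple is not meant.

How it is judged (in metres and radians):
On the way, in this order (a step that is already met when the one before it is completed fails the run):
1. the test button is pressed in and the breaker lever drops (value of joint test_button above 0.0045 m and value of joint breaker_lever above 0.45 rad).
2. with the lever down, the screw is undone 2 rad or more (value of joint breaker_lever above 0.8 rad and (value of joint clamp_screw above 2 rad or value of joint clamp_screw below -2 rad)), for 0.1 s.
3. the contact bar is swung aside, 1.1 rad or more (value of joint breaker_lever above 0.8 rad and value of joint contact_bar above 1.1 rad), for 0.1 s.
4. every block that is there stands in a pocket (value of joint breaker_lever above 0.8 rad and ((distance between block_1_center and pocket_1 below 0.006 m and angle between the x axis of block_1_center and the x axis of pocket_1, either way round below 0.2 rad and angle between block_1_center's own z axis and vertical below 0.1 rad) or (distance between block_1_center and pocket_2 below 0.006 m and angle between the x axis of block_1_center and the x axis of pocket_2, either way round below 0.2 rad and angle between block_1_center's own z axis and vertical below 0.1 rad) or (distance between block_1_center and pocket_3 below 0.006 m and angle between the x axis of block_1_center and the x axis of pocket_3, either way round below 0.2 rad and angle between block_1_center's own z axis and vertical below 0.1 rad)) and ((distance between block_2_center and pocket_1 below 0.006 m and angle between the x axis of block_2_center and the x axis of pocket_1, either way round below 0.2 rad and angle between block_2_center's own z axis and vertical below 0.1 rad) or (distance between block_2_center and pocket_2 below 0.006 m and angle between the x axis of block_2_center and the x axis of pocket_2, either way round below 0.2 rad and angle between block_2_center's own z axis and vertical below 0.1 rad) or (distance between block_2_center and pocket_3 below 0.006 m and angle between the x axis of block_2_center and the x axis of pocket_3, either way round below 0.2 rad and angle between block_2_center's own z axis and vertical below 0.1 rad)) and ((distance between block_3_center and pocket_1 below 0.006 m and angle between the x axis of block_3_center and the x axis of pocket_1, either way round below 0.2 rad and angle between block_3_center's own z axis and vertical below 0.1 rad) or (distance between block_3_center and pocket_2 below 0.006 m and angle between the x axis of block_3_center and the x axis of pocket_2, either way round below 0.2 rad and angle between block_3_center's own z axis and vertical below 0.1 rad) or (distance between block_3_center and pocket_3 below 0.006 m and angle between the x axis of block_3_center and the x axis of pocket_3, either way round below 0.2 rad and angle between block_3_center's own z axis and vertical below 0.1 rad))), for 0.2 s.
5. the bar is back over the blocks and the screw is tight, the lever still down (all of step 4 and value of joint contact_bar below 0.06 rad and value of joint clamp_screw between -0.2 and 0.2 rad), for 0.2 s.
At the end, for the whole second after the job is handed in: every block that is there stands upright in a pocket (within 6 mm of its place, along it within 0.2 rad), the contact bar is over them within 0.06 rad of its stop, the screw is within 0.2 rad of tight and the breaker lever is up within 0.1 rad (value of joint breaker_lever below 0.1 rad and value of joint clamp_screw between -0.2 and 0.2 rad and value of joint contact_bar below 0.06 rad and ((distance between block_1_center and pocket_1 below 0.006 m and angle between the x axis of block_1_center and the x axis of pocket_1, either way round below 0.2 rad and angle between block_1_center's own z axis and vertical below 0.1 rad) or (distance between block_1_center and pocket_2 below 0.006 m and angle between the x axis of block_1_center and the x axis of pocket_2, either way round below 0.2 rad and angle between block_1_center's own z axis and vertical below 0.1 rad) or (distance between block_1_center and pocket_3 below 0.006 m and angle between the x axis of block_1_center and the x axis of pocket_3, either way round below 0.2 rad and angle between block_1_center's own z axis and vertical below 0.1 rad)) and ((distance between block_2_center and pocket_1 below 0.006 m and angle between the x axis of block_2_center and the x axis of pocket_1, either way round below 0.2 rad and angle between block_2_center's own z axis and vertical below 0.1 rad) or (distance between block_2_center and pocket_2 below 0.006 m and angle between the x axis of block_2_center and the x axis of pocket_2, either way round below 0.2 rad and angle between block_2_center's own z axis and vertical below 0.1 rad) or (distance between block_2_center and pocket_3 below 0.006 m and angle between the x axis of block_2_center and the x axis of pocket_3, either way round below 0.2 rad and angle between block_2_center's own z axis and vertical below 0.1 rad)) and ((distance between block_3_center and pocket_1 below 0.006 m and angle between the x axis of block_3_center and the x axis of pocket_1, either way round below 0.2 rad and angle between block_3_center's own z axis and vertical below 0.1 rad) or (distance between block_3_center and pocket_2 below 0.006 m and angle between the x axis of block_3_center and the x axis of pocket_2, either way round below 0.2 rad and angle between block_3_center's own z axis and vertical below 0.1 rad) or (distance between block_3_center and pocket_3 below 0.006 m and angle between the x axis of block_3_center and the x axis of pocket_3, either way round below 0.2 rad and angle between block_3_center's own z axis and vertical below 0.1 rad)) and value of joint test_button below 0.002 m); the robot touches nothing.
It fails at once if the breaker lever is up while the screw is loose (more than 0.6 rad) (value of joint breaker_lever below 0.2 rad and (value of joint clamp_screw above 0.6 rad or value of joint clamp_screw below -0.6 rad)).
It fails at once if the jar, dish, tape roll or tester is pushed more than 30 mm (distance of any of peg_jar, screw_dish, tape_roll, tester from where it was at the start of the episode above 0.03 m).
Of block_1, block_2, block_3 only 2 to 3 are there at a start; the rules pass over those that are not, and their reading is None.
At some moment in a run one of block_1, block_2, block_3 may be knocked a few centimetres aside while the robot is not near it.
It also fails if it takes over 210 s, if anything falls off the work surface, if the arm or the gripper's body presses on something with over 40 N, if the wrist force passes 120 N, or if a joint passes its speed limit or range.

### The arm

A 6-joint arm with a two-finger parallel gripper is mounted at the origin on a cart in front of the work surface, level with it; the furniture and walls round the work are solid. World frame = base frame: x ahead of the robot, y to its left, z up, the work surface at z = 0. Lengths are in m, angles in degrees, forces in N, time in s.
With the tool pointing down it reaches from about 0.275 to 0.85 m from the base axis. Payload 19 kg.
Tool frame: the origin (TCP) lies on the centre line of the jaws, within the pads' length; the fingertips stand 8 mm ahead of it and the grasp point (between the pads) lies 11 mm behind it (manip.tcp_to_tips is the distance from the TCP to the fingertips, in m); z points along the fingers, y is the line along which they close (so a half turn about z gives the same grasp; the last joint's range is limited). The gripper opens to 85 mm and grips with 20 to 120 N. Pads are 22 mm wide; open, the fingers measure 114 mm over their backs; the gripper's body (76 mm by 85 mm) begins 54 mm behind the grasp point. The pads swing forward as they close: fully open they stand 13 mm farther back than shut.
Start: joints at [57.926, 8.623, 82.357, -0, 89.026, -7.678], TCP at [0.238, 0.524, 0.239] pointing down, gripper open.
Joint ranges: [-160.23, 160.23], [-39.13, 120.54], [6.94, 153.29], [-79.49, 259.48], [9.18, 160.14], [-161.06, 161.06]. Speed limits (degrees/s): [108.29, 108.29, 127.2, 172.46, 172.46, 172.46].

### API

Orientations are given as [roll, pitch, yaw] about the fixed x, y, z axes, in that order (R = Rz(yaw) Ry(pitch) Rx(roll)).
In Python, from station import readout, vision, finish_job, manip gives the robot as it stands.
- The arm moves only by the shell command python3 -m jog 'ROWS' [FORCE]. ROWS is JSON, a list of rows, each a list of 7 numbers: the closure, from 0 (fully open) to 1 (shut), then the shift along the tool's x, y, z in mm, then the turn, a rotation vector about the tool's x, y, z in degrees. A call has 1 to 20 rows; each row is the pose to reach, as a shift and turn from the pose commanded when the call began, along the tool's axes at that moment; what a row does not reach only later rows make up. A row lasts 1/10 s, in which the tool goes at most 50 mm and 8.59 degrees, less where a joint would pass 70% of its speed; a pose out of reach is approached as far as the arm can. A call with a gripper value outside its range is refused whole. The fingers move at their own pace and stop on an object; FORCE is the grip in N (left out, the last holds). Time passes only in rows, so rows that repeat a pose let the fingers close. It gives the time, the measured TCP pose, the force, the opening and the grip force at its end, in the units of the state.
- readout.read_state(): the state, without advancing time (a new reading comes with each control period).
- vision.read_camera(name): name is "scene" or "side" or "wrist"; returns a dict with "img" (420x560x3 uint8, red, green, blue), "z_map" (420x560 float32, m along the optical axis (not along the pixel's ray), 0 where there is no reading), "fx", "fy", "cx", "cy" (pixels), "R" (3x3) and "t" (3): a world point X has camera coordinates R X + t; the wrist camera has in their place "T_tool_cam" (4x4, takes a point from camera to tool coordinates, whose origin is the TCP and whose axes are the flange's). Camera axes: x right, y down, z forward; pixel columns grow to the right and rows downward; lengths in m; the calibration is good to about 2 mm. A picture is of the moment at which its call begins: read the wrist's pose just before it.
- finish_job(): hands the job in; it is judged then, once.
The state is a dict: "t": time; "joints": joint angles; "qvel": joint speeds; "joint_torque": joint torques, N m; "ee_pos": TCP position; "tool_rot": TCP orientation; "force": force on the tool from outside, world axes, zero at the start; "moment": the same for the moment, N m; "gripper_width": finger opening in m; "gripper_force": force on a finger pad.
Only numpy, scipy, OpenCV 4.12 (cv2) and the standard library are available. Lean on these libraries where they do the work, as an engineer would, in place of code of your own. Each camera call takes 0.05 s, during which the arm holds its last target. There are 200 camera calls.

## Working session

There is one attempt and no reset: what is moved stays moved. The work goes in short steps, Python scripts to look and compute and a shell command to move; the robot and the scene stay as the last step left them, time stands still between calls to the robot, and variables do not carry over. Pictures are saved under pics/ and viewed, at most 14 in all, crops included, and the job is handed in when it is done.

```bash
ls; mkdir -p pics; python3 - <<'E'
from station import readout, vision, manip
import cv2,numpy as np
s=readout.read_state();print(s)
print([x for x in dir(manip) if x[0]!='_'])
for n in ['scene','side','wrist']:
    c=vision.read_camera(n);np.savez(f'/tmp/{n}.npz',**c)
    cv2.imwrite(f'pics/{n}0.png',c['img'][:,:,::-1]);print(n,c['fx'],c['cx'],c['cy'],c.get('R'),c.get('t'),c.get('T_tool_cam'))
E
```

```text
pics
{'t': 0.0, 'joints': array([ 5.79267696e+01,  8.65010091e+00,  8.23918950e+01,  3.86765511e-04,
        8.90278687e+01, -7.67855715e+00]), 'qvel': array([ 0.03992666,  0.02878742,  0.08524093, -0.06450173,  0.02689225,
       -0.02705774]), 'joint_torque': array([ 6.88595719e-04, -7.13044167e+01, -5.70887947e+01, -1.70242947e-04,
        8.54873273e-03,  2.24934951e-05]), 'ee_pos': array([0.23738233, 0.52344893, 0.23869356]), 'tool_rot': array([-1.79930813e+02, -9.71822072e-03,  1.55605314e+02]), 'force': array([ 0.13627308,  0.33040543, -0.11465103]), 'moment': array([-0.00995981,  0.0337093 ,  0.0669706 ]), 'gripper_force': 0.0, 'gripper_width': 0.08539679887826536}
['PlanningError', 'tcp_to_tips']
scene 411.84243065208295 281.06321076647055 194.2482771094305 [[ 0.97020867 -0.24224746 -0.0033621 ]
 [-0.20967503 -0.83264101 -0.5125869 ]
 [ 0.12137346  0.49802121 -0.85862877]] [-0.58094356  0.15717595  1.11776797] None
side 410.38121784771107 277.43477677711115 203.43593148575712 [[-0.99903398 -0.04167429 -0.01394147]
 [-0.00709693  0.46609498 -0.88470622]
 [ 0.04336755 -0.88375264 -0.46594048]] [0.60460154 0.09018701 1.22795139] None
wrist 347.90197041715163 277.20462988313767 211.23969358093606 None None [[-2.00032586e-04 -9.56750867e-01 -2.90908470e-01  7.37745713e-02]
 [ 9.99999952e-01 -2.60423643e-04  1.68877759e-04  1.45423805e-04]
 [-2.37333386e-04 -2.90908422e-01  9.56750873e-01 -1.35651286e-01]
 [ 0.00000000e+00  0.00000000e+00  0.00000000e+00  1.00000000e+00]]
```

View pics/scene0.png

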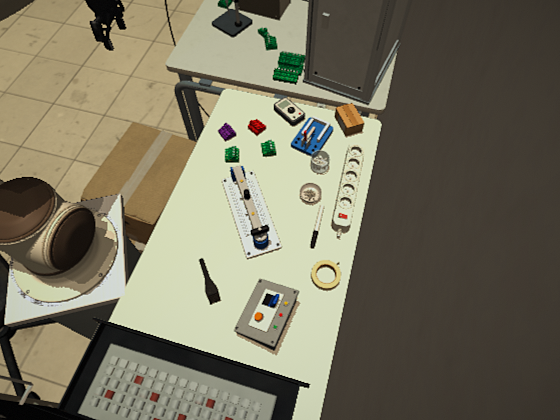

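View pics/side0.png

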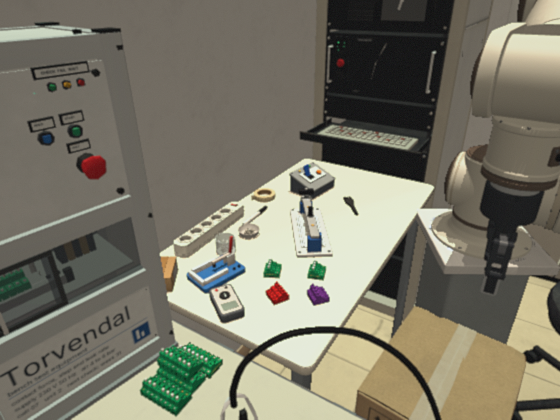

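The scene image shows two green blocks at (232,154) and (268,148); purple (226,131) and red (257,127) are the look-alikes. The fixture is at (250,210), with the screw at one end. The console is at (267,313), its orange button at (259,317). The greens at (289,67) and (267,38) lie on another bench.

```bash
cat > h.py <<'E'
import numpy as np,cv2
from station import readout, vision
from scipy.spatial.transform import Rotation as Rn
def cam(name):
    s=readout.read_state(); c=vision.read_camera(name)
    if name=='wrist':
        T=np.eye(4);T[:3,:3]=Rn.from_euler('xyz',s['tool_rot'],degrees=True).as_matrix();T[:3,3]=s['ee_pos']
        M=np.linalg.inv(T@c['T_tool_cam']);c['R']=M[:3,:3];c['t']=M[:3,3]
    return c
def cloud(c):
    z=c['z_map'];v,u=np.mgrid[:z.shape[0],:z.shape[1]]
    P=np.stack([(u-c['cx'])/c['fx']*z,(v-c['cy'])/c['fy']*z,z],-1)
    return (P-c['t'])@c['R']
def ray(c,u,v,h):
    d=c['R'].T@np.array([(u-c['cx'])/c['fx'],(v-c['cy'])/c['fy'],1]);o=-c['R'].T@c['t']
    return o+d*(h-o[2])/d[2]
def proj(c,X):
    p=c['R']@np.array(X)+c['t'];return p[0]/p[2]*c['fx']+c['cx'],p[1]/p[2]*c['fy']+c['cy']
def tool(X,yaw=None):
    """shift (mm, tool axes) to bring TCP to world X"""
    s=readout.read_state();R=Rn.from_euler('xyz',s['tool_rot'],degrees=True).as_matrix()
    return (R.T@(np.array(X)-s['ee_pos'])*1000).round(1)
E
python3 - <<'E'
from h import *
c=dict(np.load('/tmp/scene.npz'));P=cloud(c)
for n,u,v in [('gA',232,154),('gB',268,148),('purple',226,131),('red',257,127),('button',259,317),('lever',271,299),('screw?',261,238),('screwgrip?',259,231),('handle?',247,195),('far',238,170),('jar',320,162),('dish',311,193),('tape',326,274),('tester',289,110),('base corner',248,256),('bc2',281,247),('bc3',222,178),('bc4',246,165),('con1',235,336),('con2',255,279),('con3',299,287),('con4',277,348)]: print(n,P[v,u].round(3))
I=c['img'][:,:,::-1]
a=cv2.resize(I[155:265,210:300],None,fx=5,fy=5,interpolation=cv2.INTER_CUBIC);b=cv2.resize(I[270:360,225:305],None,fx=4,fy=4,interpolation=cv2.INTER_CUBIC)
o=np.zeros((550,770,3),np.uint8);o[:,:450]=a;o[:360,450:]=b
cv2.imwrite('pics/crop1.png',o)
E
```

```text
gA [0.494 0.199 0.022]
gB [0.606 0.196 0.019]
purple [0.492 0.296 0.017]
red [0.59  0.28  0.027]
button [ 0.468 -0.315  0.069]
lever [ 0.505 -0.279  0.064]
screw? [ 0.516 -0.117  0.065]
screwgrip? [ 0.514 -0.111  0.096]
handle? [0.506 0.004 0.088]
far [0.499 0.106 0.065]
jar [0.747 0.106 0.019]
dish [0.692 0.012 0.012]
tape [ 0.662 -0.231  0.004]
tester [0.706 0.322 0.029]
base corner [ 0.474 -0.136  0.012]
bc2 [ 0.566 -0.13   0.007]
bc3 [ 0.449  0.136 -0.002]
bc4 [0.529 0.163 0.001]
con1 [ 0.402 -0.328  0.002]
con2 [ 0.479 -0.198 -0.001]
con3 [ 0.585 -0.247 -0.001]
con4 [ 0.494 -0.379 -0.002]
```

View pics/crop1.png

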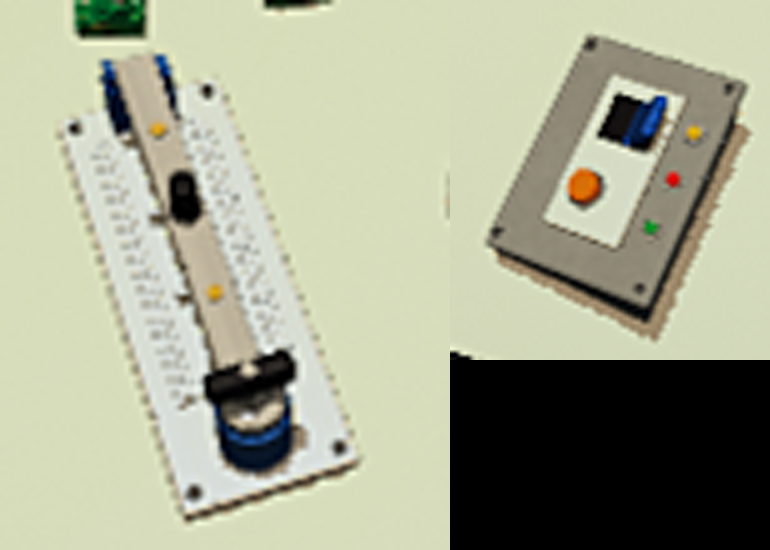

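```bash
python3 -c "
from h import *
print(tool([.462,-.315,.2]))"
```

```text
[-550.9 -670.8   39.4]
```

```bash
python3 -m jog '[[1,-551,-671,39,0,0,92],[1,-551,-671,39,0,0,92],[1,-551,-671,39,0,0,92],[1,-551,-671,39,0,0,92],[1,-551,-671,39,0,0,92],[1,-551,-671,39,0,0,92],[1,-551,-671,39,0,0,92],[1,-551,-671,39,0,0,92],[1,-551,-671,39,0,0,92],[1,-551,-671,39,0,0,92],[1,-551,-671,39,0,0,92],[1,-551,-671,39,0,0,92],[1,-551,-671,39,0,0,92],[1,-551,-671,39,0,0,92],[1,-551,-671,39,0,0,92],[1,-551,-671,39,0,0,92],[1,-551,-671,39,0,0,92],[1,-551,-671,39,0,0,92],[1,-551,-671,39,0,0,92],[1,-551,-671,39,0,0,92]]' 20; python3 - <<'E'
from h import *
print(readout.read_state()['ee_pos'],readout.read_state()['tool_rot'],readout.read_state()['joints'])
c=cam('wrist');np.savez('/tmp/w.npz',**c);cv2.imwrite('pics/w1.png',c['img'][:,:,::-1])
hsv=cv2.cvtColor(c['img'],cv2.COLOR_RGB2HSV);P=cloud(c)
for n,lo,hi in [('orange',(5,170,120),(18,255,255)),('blue',(100,150,60),(125,255,255))]:
    m=cv2.inRange(hsv,lo,hi);k,l,st,ce=cv2.connectedComponentsWithStats(m)
    for i in range(1,k):
        if st[i,4]>150:
            p=P[l==i];p=p[p[:,2]<.2];print(n,st[i],ce[i].round(),np.median(p,0).round(4),p[p[:,2].argsort()[-30:]].mean(0).round(4))
E
```

```text
t: 2.15
ee_pos: [0.4619, -0.3151, 0.1998]
tool_rot: [-179.9, -0.0, 63.6]
force: [-0.4, 0.2, -0.0]
gripper_width: -0.0002
gripper_force: 0.0
[ 0.46190197 -0.31506782  0.1997622 ] [-1.79932564e+02 -1.97669452e-02  6.35597673e+01] [-4.21936425e+01  7.72014307e+00  8.79620397e+01  7.19096233e-04
  8.43880873e+01 -1.57534922e+01]
orange [269 185  22  22 373] [279. 195.] [ 0.4668 -0.3093  0.0716] [ 0.4717 -0.3132  0.0743]
blue [303 122  37  45 845] [323. 144.] [ 0.5121 -0.2851  0.0975] [ 0.5149 -0.2894  0.1045]
```

View pics/w1.png

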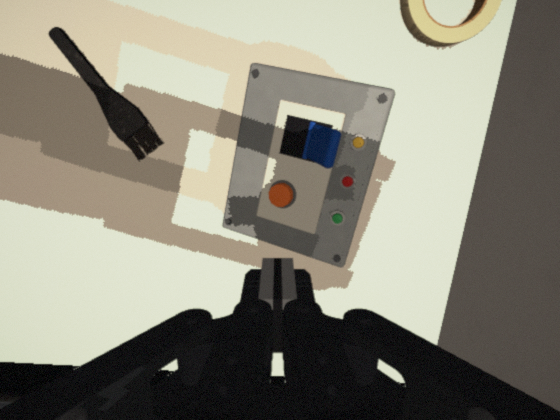

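The orange button is at (279,195) and the blue lever, up, at (323,144), just behind the closed fingers. Pressing now.

```bash
python3 -c "
from h import *
print(tool([.467,-.3095,.085]))
c=dict(np.load('/tmp/w.npz'));P=cloud(c).reshape(-1,3);h=cv2.cvtColor(c['img'],cv2.COLOR_RGB2HSV).reshape(-1,3)
g=P[(h[:,1]<60)&(np.hypot(P[:,0]-.49,P[:,1]+.29)<.1)&(P[:,2]>.035)&(P[:,2]<.085)]
for i in range(5):
    A=np.c_[g[:,:2],np.ones(len(g))];k=np.linalg.lstsq(A,g[:,2],rcond=None)[0];r=abs(A@k-g[:,2]);g=g[r<max(.003,np.median(r)*2)]
print(k,len(g),'upslope deg',np.degrees(np.arctan2(k[1],k[0])),np.degrees(np.arctan(np.hypot(k[0],k[1]))))
"
```

```text
[  6.7   2.4 115.1]
[ 0.28502901 -0.22721337 -0.14770332] 15963 upslope deg -38.560408428654455 20.02729776825283
```

```bash
python3 -m jog '[[1,7,2,50,0,0,0],[1,7,2,90,0,0,0],[1,7,2,112,0,0,0],[1,7,2,117,0,0,0],[1,7,2,119,0,0,0],[1,7,2,121,0,0,0],[1,7,2,123,0,0,0],[1,7,2,125,0,0,0],[1,7,2,126,0,0,0],[1,7,2,126,0,0,0]]'
```

```text
t: 3.2
ee_pos: [0.4672, -0.3099, 0.0747]
tool_rot: [180.0, 0.0, 63.6]
force: [1.1, -1.3, 4.8]
gripper_width: 0.0001
gripper_force: 2.3
```

```bash
python3 -m jog '[[1,0,0,1.5,0,0,0],[1,0,0,2.5,0,0,0],[1,0,0,2.5,0,0,0]]'; python3 -m jog '[[1,0,0,-20,0,0,0],[1,0,0,-70,0,0,0],[1,-20,0,-110,0,0,0],[1,-20,0,-110,0,0,0]]'; python3 - <<'E'
from h import *
c=cam('wrist');hsv=cv2.cvtColor(c['img'],cv2.COLOR_RGB2HSV);P=cloud(c)
cv2.imwrite('pics/w2.png',c['img'][:,:,::-1])
m=cv2.inRange(hsv,(100,150,60),(125,255,255))>0
p=P[m];p=p[np.hypot(p[:,0]-.5,p[:,1]+.285)<.06];print(len(p),np.median(p,0),p.max(0),p.min(0))
for d in ['scene']:
    q=cam(d);I=q['img'][270:360,225:305,::-1];cv2.imwrite('pics/s2.png',cv2.resize(I,None,fx=5,fy=5))
E
```

```text
t: 3.5
ee_pos: [0.4677, -0.3103, 0.0735]
tool_rot: [179.9, 0.0, 63.6]
force: [-2.8, 2.7, 22.8]
gripper_width: 0.0
gripper_force: 11.2
t: 3.9
ee_pos: [0.4587, -0.33, 0.1873]
tool_rot: [179.6, 0.2, 63.6]
force: [0.6, -0.6, -0.6]
gripper_width: 0.0001
gripper_force: 0.0
1610 [ 0.49495887 -0.27266122  0.08735631] [ 0.51452461 -0.2567383   0.32276008] [ 0.47778563 -0.29285415  0.06420046]
```

View pics/w2.png

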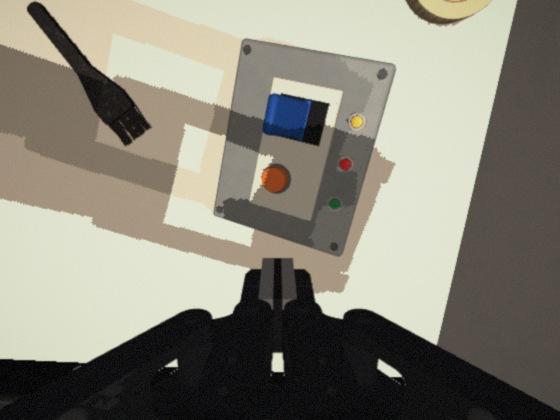

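The lever has dropped: it now lies to the left of its pivot at (290,117). Next, over the screw.

```bash
python3 -c "
from h import *
print(tool([.51,-.07,.24]))"
```

```text
[254.1 -68.2 -57.9]
```

```bash
python3 -m jog '[[0.3,0,0,-53,0,0,0],[0.3,254,-68,-53,0,0,63.6],[0.3,254,-68,-53,0,0,63.6],[0.3,254,-68,-53,0,0,63.6],[0.3,254,-68,-53,0,0,63.6],[0.3,254,-68,-53,0,0,63.6],[0.3,254,-68,-53,0,0,63.6],[0.3,254,-68,-53,0,0,63.6],[0.3,254,-68,-53,0,0,63.6],[0.3,254,-68,-53,0,0,63.6],[0.3,254,-68,-53,0,0,63.6]]'; python3 - <<'E'
from h import *
c=cam('wrist');np.savez('/tmp/w3.npz',**c);cv2.imwrite('pics/w3.png',c['img'][:,:,::-1])
E
```

```text
t: 5.1
ee_pos: [0.5099, -0.0697, 0.2338]
tool_rot: [-180.0, 0.1, 0.2]
force: [-0.5, -0.9, 0.1]
gripper_width: 0.0596
gripper_force: 0.0
```

View pics/w3.png

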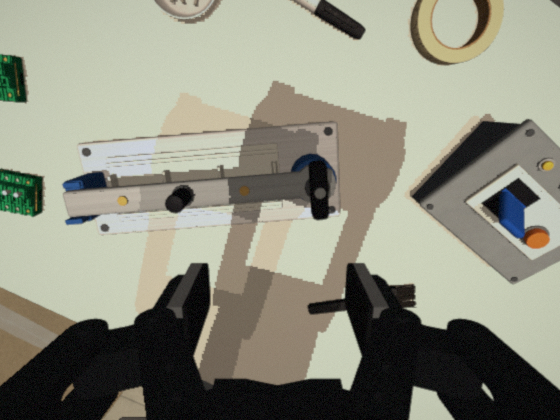

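The wrist image shows the grip at (319,188), the handle at (179,199) and the bar running to (66,204). The green blocks are at (10,78) and (20,193).

```bash
python3 - <<'E'
from h import *
c=dict(np.load('/tmp/w3.npz'));P=cloud(c);g=c['img'].max(2)
def box(n,u0,u1,v0,v1,f):
    s=np.zeros(g.shape,bool);s[v0:v1,u0:u1]=1;m=s&f
    p=P[m];xy=p[:,:2].astype(np.float32);r=cv2.minAreaRect(xy*1000);print(n,len(p),p.mean(0).round(4),'rect',np.round(r,1).tolist() if 0 else r);return p
Z=P[...,2]
box('grip',295,345,140,235,(Z>.088)&(Z<.105))
box('handle',155,205,175,225,(Z>.09)&(Z<.112))
b=box('bar',60,300,150,225,(Z>.058)&(Z<.072)&(g>60))
k=np.polyfit(b[:,1],b[:,0],1);print('bar line x=',k)
for v,u in [(131,328),(152,86),(228,105),(215,335)]: print('hole',ray(c,u,v,.012).round(4))
print('gold',ray(c,123,200,.067),ray(c,244,190,.067))
print('surface', P[225,215],P[140,215])
E
```

```text
grip 1005 [ 0.5189 -0.1031  0.0971] rect ((517.1759033203125, -103.83514404296875), (48.216949462890625, 14.168148040771484), 4.907926082611084)
handle 315 [0.5076 0.0137 0.0962] rect ((506.94036865234375, 14.322504043579102), (15.304872512817383, 15.271651268005371), 18.224000930786133)
bar 6056 [0.5076 0.0189 0.0666] rect ((507.13677978515625, 17.35564422607422), (37.2575798034668, 215.20587158203125), 5.118056297302246)
bar line x= [-0.0881071  0.5092492]
hole [ 0.5597 -0.1203  0.012 ]
hole [0.5378 0.1259 0.012 ]
hole [0.4554 0.1181 0.012 ]
hole [ 0.4713 -0.1319  0.012 ]
gold [0.50216664 0.0692498  0.067     ] [ 0.51186019 -0.03991241  0.067     ]
surface [ 0.45955751 -0.00215008  0.01252121] [ 0.55049852 -0.00669788  0.01334809]
```

```bash
python3 -c "
from h import *
print(tool([.5172,-.1038,.0865]),readout.read_state()['tool_rot'])"
```

```text
[  7.3  34.  147.5] [-1.79981363e+02  7.63196132e-02  2.33094046e-01]
```

```bash
python3 -m jog '[[0.4,7,34,50,0,0,-4.7],[0.4,7,34,95,0,0,-4.7],[0.4,7,34,130,0,0,-4.7],[0.4,7,34,147,0,0,-4.7],[0.4,7,34,147,0,0,-4.7],[1,7,34,147,0,0,-4.7],[1,7,34,147,0,0,-4.7],[1,7,34,147,0,0,-4.7],[1,7,34,147,0,0,-4.7],[1,7,34,147,0,0,-4.7],[1,7,34,147,0,0,-4.7]]' 60; python3 -m jog '[[1,0,0,0,0,0,-4],[1,0,0,0,0,0,-8],[1,0,0,0,0,0,-12],[1,0,0,0,0,0,-12],[1,0,0,0,0,0,-12]]'; python3 -c "
from h import *
s=readout.read_state();print(s['moment'],s['force'],s['tool_rot'])"
```

```text
t: 6.25
ee_pos: [0.5178, -0.1037, 0.0895]
tool_rot: [180.0, -0.1, 4.7]
force: [-1.5, 3.8, 8.3]
gripper_width: 0.0125
gripper_force: 58.9
t: 6.75
ee_pos: [0.5187, -0.1035, 0.0897]
tool_rot: [179.9, -0.3, 16.7]
force: [5.8, 6.7, 4.6]
gripper_width: 0.0127
gripper_force: 97.3
[ 1.04245461 -1.19176468 -1.64847292] [5.75259835 6.72690651 4.63257441] [179.93965636  -0.2535047   16.67370721]
```

```bash
python3 -m jog '[[1,0,0,0,0,0,8],[1,0,0,0,0,0,15],[1,0,0,0,0,0,23],[1,0,0,0,0,0,31],[1,0,0,0,0,0,31],[1,0,0,0,0,0,31]]'; python3 -c "
from h import *
s=readout.read_state();print(s['moment'],s['force'],s['tool_rot'])"
```

```text
t: 7.35
ee_pos: [0.5179, -0.1039, 0.0894]
tool_rot: [180.0, -0.1, -14.3]
force: [-0.1, 1.2, 6.7]
gripper_width: 0.0126
gripper_force: 58.9
[ 0.26385159  0.20805048 -0.03249696] [-0.13734224  1.21376889  6.70560273] [ 1.79992689e+02 -1.42378037e-01 -1.42801336e+01]
```

Counterclockwise is blocked and clockwise gives. I'll regrasp half a turn round so the wrist has range to keep turning clockwise.

```bash
python3 -m jog '[[0.5,0,0,0,0,0,0],[0.5,0,0,0,0,0,0],[0.5,0,0,-35,0,0,-5],[0.5,0,0,-35,0,0,-13],[0.5,0,0,-35,0,0,-21],[0.5,0,0,-35,0,0,-29],[0.5,0,0,-35,0,0,-37],[0.5,0,0,-35,0,0,-45],[0.5,0,0,-35,0,0,-53],[0.5,0,0,-35,0,0,-61],[0.5,0,0,-35,0,0,-69],[0.5,0,0,-35,0,0,-77],[0.5,0,0,-35,0,0,-85],[0.5,0,0,-35,0,0,-90],[0.5,0,0,-35,0,0,-90]]'; python3 -m jog '[[0.5,0,0,0,0,0,-8],[0.5,0,0,0,0,0,-16],[0.5,0,0,0,0,0,-24],[0.5,0,0,0,0,0,-32],[0.5,0,0,0,0,0,-40],[0.5,0,0,0,0,0,-48],[0.5,0,0,0,0,0,-56],[0.5,0,0,0,0,0,-64],[0.5,0,0,0,0,0,-72],[0.5,0,0,0,0,0,-80],[0.5,0,0,0,0,0,-88],[0.5,0,0,0,0,0,-90],[0.5,0,0,18,0,0,-90],[0.5,0,0,34,0,0,-90],[0.5,0,0,34,0,0,-90],[1,0,0,34,0,0,-90],[1,0,0,34,0,0,-90],[1,0,0,34,0,0,-90],[1,0,0,34,0,0,-90],[1,0,0,34,0,0,-90]]' 60
```

```text
t: 8.85
ee_pos: [0.5172, -0.1039, 0.123]
tool_rot: [180.0, 0.0, 75.8]
force: [0.3, -0.1, -0.3]
gripper_width: 0.0424
gripper_force: 0.0
t: 10.85
ee_pos: [0.5177, -0.1039, 0.09]
tool_rot: [-180.0, 0.1, 165.7]
force: [-0.8, 2.3, 8.1]
gripper_width: 0.0123
gripper_force: 59.1
```

```bash
python3 -m jog '[[1,0,0,0,0,0,8],[1,0,0,0,0,0,16],[1,0,0,0,0,0,24],[1,0,0,0,0,0,32],[1,0,0,0,0,0,40],[1,0,0,0,0,0,48],[1,0,0,0,0,0,56],[1,0,0,0,0,0,64],[1,0,0,0,0,0,72],[1,0,0,0,0,0,80],[1,0,0,0,0,0,88],[1,0,0,0,0,0,96],[1,0,0,0,0,0,104],[1,0,0,0,0,0,112],[1,0,0,0,0,0,118],[1,0,0,0,0,0,124],[1,0,0,0,0,0,124],[1,0,0,0,0,0,124]]'; python3 -c "
from h import *
s=readout.read_state();print(s['moment'],s['force'],s['tool_rot'])"
```

```text
t: 12.65
ee_pos: [0.5165, -0.1042, 0.0899]
tool_rot: [-180.0, 0.1, 41.7]
force: [-14.4, -1.6, 14.3]
gripper_width: 0.0126
gripper_force: 60.3
[-0.20767004  2.38329856 -0.09635336] [-14.4008807   -1.64690716  14.2899037 ] [-1.79991942e+02  8.71694211e-02  4.16655539e+01]
```

```bash
python3 -m jog '[[0.5,0,0,0,0,0,0],[0.5,0,0,0,0,0,0],[0.5,0,0,-50,0,0,0],[0.5,0,0,-100,0,0,0],[0.5,0,0,-100,0,0,0],[0.5,0,0,-100,0,0,0]]'; python3 - <<'E'
from h import *
c=cam('wrist');np.savez('/tmp/w4.npz',**c)
P=cloud(c);g=c['img'].max(2);Z=P[...,2];near=lambda x,y,r:np.hypot(P[...,0]-x,P[...,1]-y)<r
p=P[(Z>.088)&(Z<.105)&near(.5172,-.1038,.035)];print(len(p),cv2.minAreaRect((p[:,:2]*1000).astype(np.float32)))
p=P[(Z>.055)&(Z<.085)&near(.507,.0143,.06)&(g>60)];print('bar z',len(p),np.median(p[:,2]))
p=P[(Z>.09)&(Z<.115)&near(.507,.0143,.025)];print('handle',len(p),cv2.minAreaRect((p[:,:2]*1000).astype(np.float32)),p[:,2].max())
print(readout.read_state()['tool_rot'],tool([.507,.0143,.09]))
E
```

```text
t: 13.25
ee_pos: [0.5177, -0.104, 0.1901]
tool_rot: [179.9, -0.1, 41.7]
force: [0.7, 0.3, -0.4]
gripper_width: 0.0426
gripper_force: 0.0
1298 ((517.6300048828125, -103.6238021850586), (47.366661071777344, 13.935941696166992), 41.98651123046875)
bar z 5540 0.07417493200219363
handle 708 ((507.38958740234375, 14.30008316040039), (15.330329895019531, 15.741646766662598), 31.643068313598633) 0.10609629998437171
[ 1.79984872e+02 -5.10149995e-03  4.16995134e+01] [ 71.  -94.9  98.7]
```

```bash
python3 -m jog '[[0.5,36,-48,20,0,0,-8],[0.5,71,-95,20,0,0,-16],[0.5,71,-95,40,0,0,-24],[0.5,71,-95,40,0,0,-32],[0.5,71,-95,40,0,0,-40],[0.5,71,-95,50,0,0,-48],[0.5,71,-95,70,0,0,-53],[0.5,71,-95,90,0,0,-53],[0.5,71,-95,99,0,0,-53],[0.5,71,-95,99,0,0,-53],[1,71,-95,99,0,0,-53],[1,71,-95,99,0,0,-53],[1,71,-95,99,0,0,-53],[1,71,-95,99,0,0,-53],[1,71,-95,99,0,0,-53]]' 40
```

```text
t: 14.8
ee_pos: [0.5072, 0.0144, 0.0902]
tool_rot: [180.0, 0.0, 94.7]
force: [1.0, 1.8, 2.1]
gripper_width: 0.0144
gripper_force: 39.1
```

```bash
python3 -c "
import numpy as np
for t in range(6,91,6):
    r=np.radians(t);print(t,round(-118.5*(1-np.cos(r)),1),round(118.5*np.sin(r),1))"
```

```text
6 -0.6 12.4
12 -2.6 24.6
18 -5.8 36.6
24 -10.2 48.2
30 -15.9 59.2
36 -22.6 69.7
42 -30.4 79.3
48 -39.2 88.1
54 -48.8 95.9
60 -59.2 102.6
66 -70.3 108.3
72 -81.9 112.7
78 -93.9 115.9
84 -106.1 117.9
90 -118.5 118.5
```

```bash
python3 -m jog '[[1,-0.6,12.4,0,0,0,6],[1,-2.6,24.6,0,0,0,12],[1,-5.8,36.6,0,0,0,18],[1,-10.2,48.2,0,0,0,24],[1,-15.9,59.2,0,0,0,30],[1,-22.6,69.7,0,0,0,36],[1,-30.4,79.3,0,0,0,42],[1,-39.2,88.1,0,0,0,48],[1,-48.8,95.9,0,0,0,54],[1,-59.2,102.6,0,0,0,60],[1,-70.3,108.3,0,0,0,66],[1,-81.9,112.7,0,0,0,72],[1,-93.9,115.9,0,0,0,78],[1,-106.1,117.9,0,0,0,84],[1,-106.1,117.9,0,0,0,84],[1,-106.1,117.9,0,0,0,84]]'; python3 -m jog '[[0.5,0,0,0,0,0,0],[0.5,0,0,0,0,0,0],[0.5,0,0,0,0,0,0],[0.5,0,0,-40,0,0,0],[0.5,0,0,-80,0,0,0],[0.2,0,0,-125,0,0,0],[0,0,0,-125,0,0,0],[0,0,0,-125,0,0,0]]'; python3 -c "
from h import *
print(tool([.53,.15,.24]))"
```

```text
t: 16.4
ee_pos: [0.6333, -0.0817, 0.0899]
tool_rot: [180.0, -0.0, 10.9]
force: [1.9, -0.1, 3.1]
gripper_width: 0.0144
gripper_force: 39.3
t: 17.2
ee_pos: [0.6334, -0.0816, 0.2157]
tool_rot: [180.0, -0.1, 10.7]
force: [-1.7, -0.6, -0.6]
gripper_width: 0.0835
gripper_force: 0.0
[ -58.4 -246.8  -24.6]
```

```bash
python3 -c "
from h import *
print(tool([.49,.11,.27]))"; python3 -m jog '[[0,-177,-161,-54,0,0,0],[0,-177,-161,-54,0,0,0],[0,-177,-161,-54,0,0,0],[0,-177,-161,-54,0,0,0],[0,-177,-161,-54,0,0,0],[0,-177,-161,-54,0,0,0],[0,-177,-161,-54,0,0,0],[0,-177,-161,-54,0,0,0]]'; python3 - <<'E'
from h import *
s=readout.read_state();print(s['ee_pos'],s['tool_rot'])
c=cam('wrist');np.savez('/tmp/w5.npz',**c);cv2.imwrite('pics/w5.png',c['img'][:,:,::-1])
E
```

```text
[-105.1 -214.9  -54.7]
t: 18.0
ee_pos: [0.4296, 0.0433, 0.2678]
tool_rot: [-180.0, 0.1, 10.7]
force: [0.7, 0.1, 0.5]
gripper_width: 0.0855
gripper_force: 0.0
[0.42964429 0.04332514 0.26784193] [-1.79989258e+02  8.29453314e-02  1.07021343e+01]
```

View pics/w5.png

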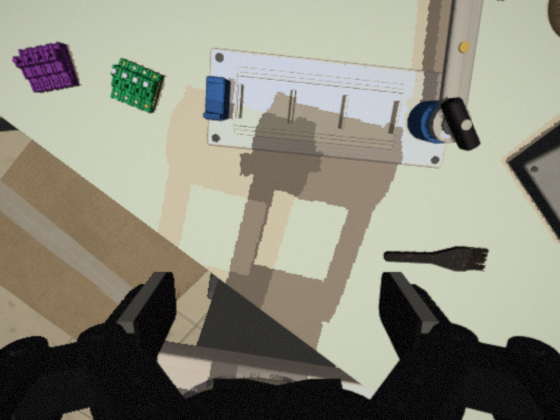

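The bar is swung aside and the pockets lie open, with ribs at u = 239, 292, 344 and 395, v ≈ 105. Block A is at (137,85) with purple at (45,68). I need a closer view of both blocks.

```bash
python3 - <<'E'
from h import *
c=dict(np.load('/tmp/w5.npz'));P=cloud(c);Z=P[...,2]
ey=np.array([-.0854,.9963]);ex=np.array([.9963,.0854]);o=np.array([.5174,-.1038])
q=P[...,:2]-o
# ribs: pixels z .022-.034 in fixture zone
a=q@ex;b=q@ey
m=(abs(a)<.03)&(b>.02)&(b<.22)&(Z>.022)&(Z<.034)
h,e=np.histogram(b[m],bins=np.arange(.02,.22,.004));print([(round(x*1000),int(n)) for x,n in zip(e,h) if n>10])
for lo,hi in [(.025,.05),(.08,.105),(.135,.16),(.19,.21)]:
    k=m&(b>lo)&(b<hi); print('rib',k.sum(),np.median(b[k]).round(4),a[k].min().round(4),a[k].max().round(4))
for i in range(3): print('pocket',i+1,o+ey*(.064+.055*i))
print(tool([.50,.155,.22]))
E
```

```text
[(20, 36), (32, 27), (36, 171), (88, 67), (92, 107), (144, 129), (148, 36), (196, 57), (200, 110), (212, 60)]
rib 207 0.0379 -0.0283 0.0272
rib 188 0.0926 -0.0289 0.0281
rib 176 0.1468 -0.029 0.0267
rib 174 0.2005 -0.0295 0.0275
pocket 1 [ 0.5119344 -0.0400368]
pocket 2 [0.5072374 0.0147597]
pocket 3 [0.5025404 0.0695562]
[ 89.8 -96.8  47.6]
```

```bash
python3 -m jog '[[0,45,-48,20,0,0,0],[0,90,-97,47,0,0,0],[0,90,-97,47,0,0,0],[0,90,-97,47,0,0,0],[0,90,-97,47,0,0,0],[0,90,-97,47,0,0,0]]'; python3 - <<'E'
from h import *
s=readout.read_state();print(s['ee_pos'],s['tool_rot'])
c=cam('wrist');np.savez('/tmp/w6.npz',**c)
hsv=cv2.cvtColor(c['img'],cv2.COLOR_RGB2HSV);P=cloud(c)
m=cv2.inRange(hsv,(45,80,30),(90,255,255));k,l,st,ce=cv2.connectedComponentsWithStats(cv2.morphologyEx(m,cv2.MORPH_CLOSE,np.ones((7,7))))
tiles=[]
for i in range(1,k):
    if st[i,4]>300:
        p=P[(l==i)&(P[...,2]>.026)];r=cv2.minAreaRect((p[:,:2]*1000).astype(np.float32));print(st[i],ce[i].round(),r,np.percentile(p[:,2],95))
        u,v=ce[i].astype(int);u=min(max(u,50),509);v=max(v,50);tiles.append(cv2.resize(c['img'][v-50:v+50,u-50:u+50,::-1],(390,390),interpolation=cv2.INTER_CUBIC));print(u,v)
cv2.imwrite('pics/blk.png',np.hstack(tiles[:2]))
E
```

```text
t: 18.65
ee_pos: [0.4999, 0.1548, 0.2216]
tool_rot: [180.0, 0.0, 10.7]
force: [-0.0, 0.0, -0.3]
gripper_width: 0.0854
gripper_force: 0.0
[0.49993465 0.15481727 0.22157027] [1.79985343e+02 4.32246260e-02 1.06607092e+01]
[ 219   26   57   62 2396] [246.  56.] ((606.9075927734375, 189.3590850830078), (72.98613739013672, 29.681148529052734), 54.02098846435547) 0.0357335632803905
246 56
[ 198  151   54   54 1799] [224. 177.] ((537.2586669921875, 198.3788604736328), (42.46387481689453, 83.65724182128906), 77.4201431274414) 0.03524562416054784
224 177
```

View pics/blk.png

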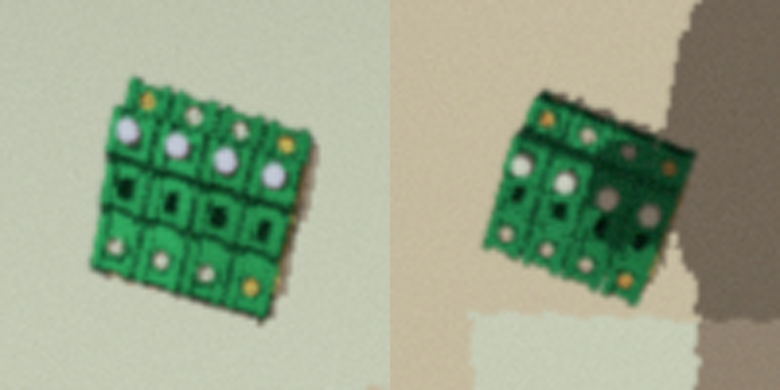

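In the crop, block B (left tile) has pegs from (127,130) to (273,175), and block A (right tile) from (521,165) to (649,215). Both are green and upright. Next I'll compute their poses.

```bash
python3 - <<'E'
from h import *
c=dict(np.load('/tmp/w6.npz'));P=cloud(c)
def W(u,v,cu,cv_,off=0,h=.035): return ray(c,cu-50+(u-off)/3.9,cv_-50+v/3.9,h)
for n,cu,cv_,off,p0,p1 in [('B',246,56,0,(127,130),(273,175)),('A',224,177,390,(521,165),(649,215))]:
    a=W(*p0,cu,cv_,off);b=W(*p1,cu,cv_,off);d=b-a
    print(n,'pegs',a,b,'len',np.linalg.norm(d),'rowdir',np.degrees(np.arctan2(d[1],d[0]))%180)
    r=P[cv_-45:cv_+45,cu-45:cu+45].reshape(-1,3);r=r[(r[:,2]>.010)&(r[:,2]<.045)]
    r=r[np.hypot(*(r[:,:2]-np.median(r[:,:2],0)).T)<.036]
    ang=np.arctan2(d[1],d[0]);ey=np.array([np.cos(ang),np.sin(ang)]);ex=np.array([ey[1],-ey[0]])
    A=r[:,:2]@ex;B=r[:,:2]@ey
    t=r[:,2]>.02
    pa=np.percentile(A[t],[1,99]);pb=np.percentile(B[t],[1,99])
    print(' x ext',np.ptp(pa),'y ext',np.ptp(pb),'centre',ex*pa.mean()+ey*pb.mean(),len(r))
E
```

```text
B pegs [0.61784455 0.21856336 0.035     ] [0.6149045  0.18604822 0.035     ] len 0.03264779035632893 rowdir 84.83331119145711
 x ext 0.020329316286873733 y ext 0.042026968630072326 centre [0.61144689 0.20267673] 2443
A pegs [0.50501787 0.22185947 0.035     ] [0.49861678 0.18985181 0.035     ] len 0.03264145123853748 rowdir 78.69082177669117
 x ext 0.020751046525901595 y ext 0.04179986452042456 centre [0.49716444 0.20688334] 1833
```

```bash
python3 - <<'E'
from h import *
c=dict(np.load('/tmp/w6.npz'));P=cloud(c)
hsv=cv2.cvtColor(c['img'],cv2.COLOR_RGB2HSV);m=cv2.morphologyEx(cv2.inRange(hsv,(45,80,15),(90,255,255)),cv2.MORPH_CLOSE,np.ones((5,5)))>0
for n,cu,cv_,deg in [('B',246,56,84.8),('A',224,177,78.7)]:
    s=np.zeros(m.shape,bool);s[max(0,cv_-45):cv_+45,cu-45:cu+45]=1;r=P[s&m]
    ey=np.array([np.cos(np.radians(deg)),np.sin(np.radians(deg))]);ex=np.array([ey[1],-ey[0]])
    A=r[:,:2]@ex;B=r[:,:2]@ey
    e=np.arange(A.min(),A.max(),.004)
    for lo in e:
        k=(A>=lo)&(A<lo+.004)
        if k.sum()>20: print(n,round(lo,3),k.sum(),np.percentile(r[k,2],[10,50,90]).round(3))
    k=(r[:,2]>.006)
    pa=np.percentile(A[k],[1,99]);pb=np.percentile(B[k],[1,99]);print(pa,pb,'centre',ex*pa.mean()+ey*pb.mean())
E
```

```text
B 0.568 217 [0.015 0.016 0.018]
B 0.572 219 [0.015 0.017 0.018]
B 0.576 228 [0.015 0.016 0.018]
B 0.58 242 [0.017 0.021 0.023]
B 0.584 236 [0.02  0.022 0.023]
B 0.588 277 [0.021 0.023 0.028]
B 0.592 220 [0.026 0.028 0.031]
B 0.596 178 [0.026 0.028 0.03 ]
B 0.6 154 [0.015 0.018 0.028]
B 0.604 233 [0.015 0.017 0.018]
B 0.608 51 [0.012 0.015 0.017]
[0.56761523 0.60827041] [0.23609699 0.27828414] centre [0.60883293 0.20284529]
A 0.425 152 [0.015 0.017 0.018]
A 0.429 164 [0.015 0.017 0.018]
A 0.433 120 [0.015 0.016 0.019]
A 0.437 155 [0.02  0.022 0.023]
A 0.441 165 [0.021 0.022 0.024]
A 0.445 98 [0.021 0.027 0.03 ]
A 0.449 170 [0.027 0.03  0.035]
A 0.453 273 [0.021 0.027 0.032]
A 0.457 221 [0.016 0.017 0.023]
A 0.461 212 [0.011 0.016 0.018]
A 0.465 48 [0.008 0.011 0.016]
[0.42463155 0.46499641] [0.27985366 0.32120771] centre [0.49507894 0.20754521]
```

```bash
python3 -c "
from h import *
print(tool([.4951,.2075,.011]))"; python3 -m jog '[[0.2,5,-53,100,0,0,-8],[0.2,5,-53,100,0,0,-16],[0.2,5,-53,100,0,0,-24],[0.2,5,-53,100,0,0,-32],[0.2,5,-53,100,0,0,-40],[0.2,5,-53,100,0,0,-48],[0.2,5,-53,100,0,0,-56],[0.2,5,-53,100,0,0,-64],[0.2,5,-53,100,0,0,-68],[0.2,5,-53,100,0,0,-68],[0.2,5,-53,100,0,0,-68]]'
```

```text
[  5.  -52.8 211. ]
t: 19.8
ee_pos: [0.495, 0.208, 0.1223]
tool_rot: [180.0, -0.0, 78.5]
force: [-0.5, 0.5, -0.3]
gripper_width: 0.0686
gripper_force: 0.0
```

```bash
python3 -c "
from h import *
print(tool([.4951,.2075,.010]))"
```

```text
[-5.000e-01  1.000e-01  1.123e+02]
```

```bash
python3 -m jog '[[0.2,0,0,40,0,0,0],[0.2,0,0,75,0,0,0],[0.2,0,0,98,0,0,0],[0.2,0,0,109,0,0,0],[0.2,0,0,112,0,0,0],[0.2,0,0,112,0,0,0],[0.8,0,0,112,0,0,0],[0.8,0,0,112,0,0,0],[0.8,0,0,112,0,0,0],[0.8,0,0,112,0,0,0],[0.8,0,0,112,0,0,0]]' 35; python3 -m jog '[[0.8,0,0,-30,0,0,0],[0.8,0,0,-80,0,0,0],[0.8,0,0,-90,0,0,0],[0.8,0,0,-90,0,0,0],[0.8,0,0,-90,0,0,0]]'; python3 -c "
from h import *
print(tool([.5072,.0148,.026]))
c=cam('wrist');np.savez('/tmp/w7.npz',**c);cv2.imwrite('pics/w7.png',c['img'][150:330,170:390,::-1])"
```

```text
t: 20.9
ee_pos: [0.4956, 0.2088, 0.0111]
tool_rot: [179.9, -0.0, 78.7]
force: [-0.8, -0.4, 7.2]
gripper_width: 0.042
gripper_force: 36.2
t: 21.4
ee_pos: [0.4945, 0.2085, 0.0992]
tool_rot: [-180.0, 0.0, 78.7]
force: [-0.5, 0.2, -0.1]
gripper_width: 0.042
gripper_force: 35.8
[-187.5   50.4   73.2]
```

View pics/w7.png

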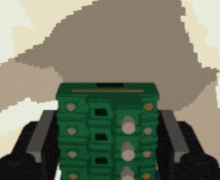

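The block is held squarely between the pads. I'll check its offset along the tool's x axis.

```bash
cat > held.py <<'E'
import sys
from h import *
c=dict(np.load(sys.argv[1]));z=c['z_map'];v,u=np.mgrid[:420,:560]
p=np.stack([(u-c['cx'])/c['fx']*z,(v-c['cy'])/c['fy']*z,z],-1)@c['T_tool_cam'][:3,:3].T+c['T_tool_cam'][:3,3]
m=cv2.inRange(cv2.cvtColor(c['img'],cv2.COLOR_RGB2HSV),(45,80,15),(90,255,255))>0
q=p[m&(abs(p[...,1])<.025)&(abs(p[...,0])<.05)&(p[...,2]>-.03)&(p[...,2]<.03)]*1000
print(len(q),'x',np.percentile(q[:,0],[1,50,99]),'y',np.percentile(q[:,1],[1,99]),'z',np.percentile(q[:,2],[1,50,99]))
E
python3 held.py /tmp/w7.npz
```

```text
9416 x [-21.21503297   4.24904953  20.85447672] y [-20.39754412  21.34379616] z [-18.76289548  -7.26168011   7.31624165]
```

I want the tips about 8 mm above the block's bottom so they clear the end stops. I'll set it down and regrip 5 mm higher.

```bash
python3 -m jog '[[0.8,0,0,45,0,0,0],[0.8,0,0,80,0,0,0],[0.8,0,0,88,0,0,0],[0.8,0,0,88,0,0,0],[0.2,0,0,88,0,0,0],[0.2,0,0,88,0,0,0],[0.2,0,0,83,0,0,0],[0.2,0,0,83,0,0,0],[0.8,0,0,83,0,0,0],[0.8,0,0,83,0,0,0],[0.8,0,0,83,0,0,0],[0.8,0,0,83,0,0,0],[0.8,0,0,83,0,0,0]]'; python3 -m jog '[[0.8,0,0,-30,0,0,0],[0.8,0,0,-80,0,0,0],[0.8,0,0,-90,0,0,0],[0.8,0,0,-90,0,0,0],[0.8,0,0,-90,0,0,0]]'; python3 -c "
from h import *
s=readout.read_state();print(s['ee_pos'],s['tool_rot'],s['joints'][5])
print(tool([.5072,.0148,.0325]))
c=cam('wrist');np.savez('/tmp/w8.npz',**c)";python3 held.py /tmp/w8.npz
```

```text
t: 22.75
ee_pos: [0.4949, 0.2086, 0.017]
tool_rot: [180.0, -0.0, 78.7]
force: [-1.0, -0.5, 5.1]
gripper_width: 0.0419
gripper_force: 36.0
t: 23.25
ee_pos: [0.4944, 0.2085, 0.1057]
tool_rot: [-179.9, 0.0, 78.7]
force: [-0.8, 0.1, -0.3]
gripper_width: 0.042
gripper_force: 35.9
[0.49440882 0.20848748 0.10571342] [-1.79944658e+02  3.17543695e-02  7.87036390e+01] 25.935868011298474
[-187.4   50.6   73.3]
8624 x [-21.65374736   3.40906237  20.3657789 ] y [-20.25734306  21.15604045] z [-12.81571331  -1.40318245  13.03077188]
```

```bash
python3 -m jog '[[0.8,-48,13,0,0,0,-5],[0.8,-95,26,0,0,0,-10],[0.8,-142,38,0,0,0,-16.2],[0.8,-187.4,50.6,0,0,0,-16.2],[0.8,-187.4,50.6,0,0,0,-16.2],[0.8,-187.4,50.6,0,0,0,-16.2],[0.8,-187.4,50.6,35,0,0,-16.2],[0.8,-187.4,50.6,58,0,0,-16.2],[0.8,-187.4,50.6,66,0,0,-16.2],[0.8,-187.4,50.6,70,0,0,-16.2],[0.8,-187.4,50.6,72,0,0,-16.2],[0.8,-187.4,50.6,72,0,0,-16.2]]'
```

```text
t: 24.5
ee_pos: [0.5081, 0.0152, 0.0354]
tool_rot: [180.0, 0.0, 94.9]
force: [0.3, 0.0, -0.4]
gripper_width: 0.0421
gripper_force: 35.9
```

```bash
python3 -m jog '[[0.8,0,0,1,0,0,0],[0.8,0,0,2,0,0,0],[0.8,0,0,2.5,0,0,0],[0.8,0,0,2.5,0,0,0]]'; python3 -m jog '[[0.4,0,0,0,0,0,0],[0.35,0,0,0,0,0,0],[0.35,0,0,0,0,0,0],[0.35,0,0,-20,0,0,0],[0.35,0,0,-60,0,0,0],[0.2,0,0,-90,0,0,0],[0.2,0,0,-90,0,0,0],[0.2,0,0,-90,0,0,0]]';python3 -c "
from h import *
print(tool([.6088,.2028,.1]))"
```

```text
t: 24.9
ee_pos: [0.508, 0.0149, 0.033]
tool_rot: [180.0, 0.0, 94.9]
force: [-0.9, 0.9, 8.7]
gripper_width: 0.0419
gripper_force: 36.9
t: 25.7
ee_pos: [0.5079, 0.0149, 0.1225]
tool_rot: [179.9, 0.0, 94.9]
force: [-0.1, 0.5, -0.3]
gripper_width: 0.0682
gripper_force: 0.0
[178.6 116.6  22.6]
```

```bash
python3 -m jog '[[0.2,40,26,-30,0,0,3],[0.2,85,58,-60,0,0,6],[0.2,120,90,-78,0,0,10],[0.2,138,112,-78,0,0,10],[0.2,138,112,-78,0,0,10],[0.2,138,112,-78,0,0,10],[0.2,138,112,-78,0,0,10]]'; python3 - <<'E'
from h import *
s=readout.read_state();print(s['ee_pos'],s['tool_rot'])
c=cam('wrist');np.savez('/tmp/w9.npz',**c);P=cloud(c)
hsv=cv2.cvtColor(c['img'],cv2.COLOR_RGB2HSV);m=cv2.morphologyEx(cv2.inRange(hsv,(45,80,15),(90,255,255)),cv2.MORPH_CLOSE,np.ones((5,5)))
k,l,st,ce=cv2.connectedComponentsWithStats(m)
for i in range(1,k):
    if st[i,4]>400:
        r=P[(l==i)&(P[...,2]>.006)&(P[...,2]<.06)]; 
        pr=cv2.minAreaRect((r[:,:2]*1000).astype(np.float32));print(st[i],ce[i].round(),r[:,:2].mean(0),pr)
        u,v=ce[i].astype(int);b=st[i]
        I=c['img'][max(0,b[1]-15):b[1]+b[3]+15,max(0,b[0]-15):b[0]+b[2]+15];w=I.min(2)
        cv2.imwrite(f'pics/b9_{i}.png',cv2.resize(I[:,:,::-1],None,fx=4,fy=4,interpolation=cv2.INTER_CUBIC));print(i,b[0]-15,b[1]-15)
E
```

```text
t: 26.4
ee_pos: [0.6068, 0.1614, 0.1989]
tool_rot: [-179.9, 0.0, 84.9]
force: [0.5, -0.2, -0.5]
gripper_width: 0.0682
gripper_force: 0.0
[0.60684237 0.16138247 0.19889859] [-1.79875735e+02  4.40743571e-02  8.48917610e+01]
[ 253  118   46   50 2132] [275. 142.] [0.60908123 0.20453111] ((608.9754028320312, 204.0032196044922), (41.804588317871094, 41.28883743286133), 85.24810791015625)
1 238 103
[ 175  312   45   53 1385] [201. 340.] [0.51801001 0.01635595] ((510.5174865722656, 14.555272102355957), (39.50384521484375, 43.26457595825195), 4.465299129486084)
41 160 297
```

```bash
python3 -c "
from h import *
print(tool([.609,.2036,.0155]))"
```

```text
[ 42.5  -1.4 183.9]
```

```bash
python3 -m jog '[[0.2,25,-1,30,0,0,0],[0.2,42.5,-1.4,75,0,0,0],[0.2,42.5,-1.4,120,0,0,0],[0.2,42.5,-1.4,155,0,0,0],[0.2,42.5,-1.4,175,0,0,0],[0.2,42.5,-1.4,183,0,0,0],[0.2,42.5,-1.4,183,0,0,0],[0.8,42.5,-1.4,183,0,0,0],[0.8,42.5,-1.4,183,0,0,0],[0.8,42.5,-1.4,183,0,0,0],[0.8,42.5,-1.4,183,0,0,0],[0.8,42.5,-1.4,183,0,0,0]]' 35; python3 -m jog '[[0.8,0,0,-30,0,0,0],[0.8,0,0,-80,0,0,0],[0.8,0,0,-90,0,0,0],[0.8,0,0,-90,0,0,0],[0.8,0,0,-90,0,0,0]]'; python3 -c "
from h import *
s=readout.read_state();print(s['ee_pos'],s['tool_rot'],s['joints'][5])
print(tool([.5025,.0696,.033]))
c=cam('wrist');np.savez('/tmp/w10.npz',**c)";python3 held.py /tmp/w10.npz
```

```text
t: 27.65
ee_pos: [0.6107, 0.2045, 0.019]
tool_rot: [179.9, -0.0, 84.9]
force: [0.0, -0.3, 8.1]
gripper_width: 0.042
gripper_force: 36.4
t: 28.15
ee_pos: [0.6097, 0.2044, 0.1069]
tool_rot: [-180.0, 0.0, 84.9]
force: [-0.1, -0.9, -1.7]
gripper_width: 0.0422
gripper_force: 35.8
[0.60968468 0.20439566 0.10692027] [-1.79990455e+02  6.93342385e-03  8.49033223e+01] 16.773735195397347
[-143.8  -94.8   74. ]
8406 x [-21.12977275   4.02137586  20.66889751] y [-20.18526717  21.04437324] z [-10.90285544   0.61553392  15.5408445 ]
```

```bash
python3 -m jog '[[0.8,-40,-26,-5,0,0,-5],[0.8,-80,-52,-5,0,0,-10],[0.8,-118,-77,-5,0,0,-10],[0.8,-143.8,-94.8,0,0,0,-10],[0.8,-143.8,-94.8,0,0,0,-10],[0.8,-143.8,-94.8,0,0,0,-10],[0.8,-143.8,-94.8,35,0,0,-10],[0.8,-143.8,-94.8,58,0,0,-10],[0.8,-143.8,-94.8,66,0,0,-10],[0.8,-143.8,-94.8,69,0,0,-10],[0.8,-143.8,-94.8,69,0,0,-10]]'; python3 -m jog '[[0.8,0,0,1,0,0,0],[0.8,0,0,2,0,0,0],[0.8,0,0,3,0,0,0],[0.8,0,0,3,0,0,0]]'
```

```text
t: 29.3
ee_pos: [0.5032, 0.07, 0.0386]
tool_rot: [180.0, 0.0, 94.9]
force: [-0.9, 0.3, -0.2]
gripper_width: 0.0418
gripper_force: 35.9
t: 29.7
ee_pos: [0.5028, 0.0696, 0.0355]
tool_rot: [180.0, 0.0, 94.9]
force: [-0.3, 0.1, -0.4]
gripper_width: 0.0416
gripper_force: 35.9
```

```bash
python3 -m jog '[[0.8,0,0,0.8,0,0,0],[0.8,0,0,1.6,0,0,0],[0.8,0,0,1.6,0,0,0]]';  python3 -m jog '[[0.4,0,0,0,0,0,0],[0.35,0,0,0,0,0,0],[0.35,0,0,0,0,0,0],[0.35,0,0,-20,0,0,0],[0.35,0,0,-60,0,0,0],[0.2,0,0,-110,0,0,0],[0.2,0,0,-160,0,0,0],[0.2,0,0,-160,0,0,0]]'; python3 -c "
from h import *
print(tool([.43,.02,.24]))"
```

```text
t: 30.0
ee_pos: [0.5029, 0.0696, 0.035]
tool_rot: [180.0, 0.0, 94.9]
force: [-9.7, -0.1, 21.3]
gripper_width: 0.0419
gripper_force: 38.6
t: 30.8
ee_pos: [0.5049, 0.0697, 0.2003]
tool_rot: [179.5, 0.1, 94.9]
force: [-0.2, 0.2, -1.3]
gripper_width: 0.0681
gripper_force: 0.0
[-43.1 -78.5 -40.4]
```

```bash
python3 -m jog '[[0.4,-43,-78,-40,0,0,8],[0.4,-43,-78,-40,0,0,16],[0.4,-43,-78,-40,0,0,24],[0.4,-43,-78,-40,0,0,32],[0.4,-43,-78,-40,0,0,40],[0.4,-43,-78,-40,0,0,48],[0.4,-43,-78,-40,0,0,56],[0.4,-43,-78,-40,0,0,64],[0.4,-43,-78,-40,0,0,72],[0.4,-43,-78,-40,0,0,80],[0.4,-43,-78,-40,0,0,84],[0.4,-43,-78,-40,0,0,84],[0.4,-43,-78,-40,0,0,84]]'; python3 - <<'E'
from h import *
s=readout.read_state()
c=cam('wrist');np.savez('/tmp/w11.npz',**c);P=cloud(c)
cv2.imwrite('pics/w11.png',c['img'][:,:,::-1])
hsv=cv2.cvtColor(c['img'],cv2.COLOR_RGB2HSV);m=cv2.inRange(hsv,(45,80,15),(90,255,255))>0
ey=np.array([-.0854,.9963]);ex=np.array([.9963,.0854]);o=np.array([.5174,-.1038])
q=P[...,:2]-o;a=q@ex;b=q@ey;Z=P[...,2]
for k in (.119,.174):
    s=m&(abs(b-k)<.027)&(abs(a)<.035)&(Z>.02)&(Z<.06)
    pa=np.percentile(a[s],[1,99]);pb=np.percentile(b[s],[1,99]);r=cv2.minAreaRect((P[s][:,:2]*1000).astype(np.float32))
    print(k,s.sum(),pa,pb,pa.mean(),pb.mean()-k,np.percentile(Z[s],[5,50,99]),r)
    for lo in np.arange(-.024,.024,.004):
        t=s&(a>=lo)&(a<lo+.004); print(round(lo,3),t.sum(),np.median(Z[t]).round(4) if t.sum() else 0, end=' | ')
    print()
E
```

```text
t: 32.1
ee_pos: [0.4287, 0.0201, 0.2336]
tool_rot: [180.0, 0.0, 11.0]
force: [0.8, 0.0, -0.8]
gripper_width: 0.0512
gripper_force: 0.0
0.119 1899 [-0.01869447  0.02125354] [0.09665227 0.13850152] 0.001279531252456433 -0.0014231037290511062 [0.03075873 0.03591271 0.04627738] ((508.66375732421875, 13.441805839538574), (41.284732818603516, 43.17045211791992), 5.825662136077881)
-0.024 0 0 | -0.02 144 0.0321 | -0.016 142 0.0329 | -0.012 201 0.0324 | -0.008 209 0.0363 | -0.004 214 0.0377 | 0.0 224 0.0383 | 0.004 191 0.044 | 0.008 141 0.0444 | 0.012 193 0.0347 | 0.016 153 0.033 | 0.02 87 0.032 | 
0.174 1947 [-0.01915336  0.02100933] [0.15161333 0.19332952] 0.0009279829179170175 -0.0015285709911868617 [0.03088535 0.03616485 0.04661238] ((503.3841857910156, 70.43645477294922), (41.37572479248047, 47.603328704833984), 4.678621768951416)
-0.024 0 0 | -0.02 174 0.0321 | -0.016 140 0.0331 | -0.012 204 0.0325 | -0.008 211 0.0369 | -0.004 219 0.0379 | 0.0 226 0.0387 | 0.004 190 0.0443 | 0.008 158 0.0442 | 0.012 191 0.0342 | 0.016 165 0.033 | 0.02 69 0.0319 |
```

View pics/w11.png

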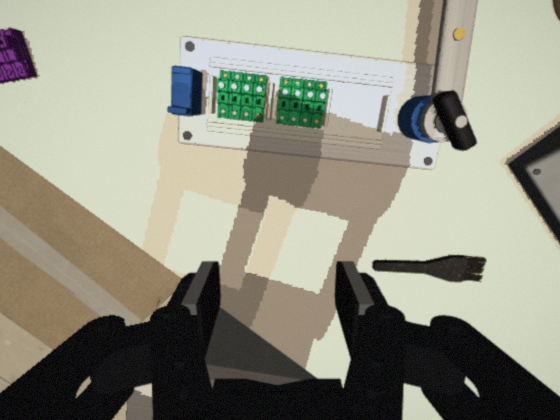

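Both blocks are seated side by side in pockets 3 (242,95) and 2 (303,102), peg rows along the row of pockets. Next, the bar back.

```bash
python3 - <<'E'
from h import *
c=dict(np.load('/tmp/w11.npz'));P=cloud(c);Z=P[...,2]
# rim check of bar direction via bar pixels
q=P[...,:2]-np.array([.5174,-.1038]);r=np.hypot(q[...,0],q[...,1]);m=(Z>.068)&(Z<.08)&(r>.04)&(r<.24)&(c['img'].max(2)>60)
print(m.sum(),np.degrees(np.arctan2(np.median(q[m][:,1]),np.median(q[m][:,0]))))
print(tool([.6333,-.0817,.09]))
E
```

```text
2368 13.06675523174118
[181.4 139.1 143.6]
```

```bash
python3 -m jog '[[0.5,45,35,30,0,0,0],[0.5,90,69,60,0,0,0],[0.5,135,104,70,0,0,0],[0.5,181,139,80,0,0,0],[0.5,181,139,80,0,0,0],[0.5,181,139,80,0,0,0],[0.5,181,139,115,0,0,0],[0.5,181,139,135,0,0,0],[0.5,181,139,143,0,0,0],[0.5,181,139,143,0,0,0],[1,181,139,143,0,0,0],[1,181,139,143,0,0,0],[1,181,139,143,0,0,0],[1,181,139,143,0,0,0],[1,181,139,143,0,0,0]]' 40
```

```text
t: 33.65
ee_pos: [0.6334, -0.0821, 0.0915]
tool_rot: [180.0, -0.1, 10.9]
force: [5.9, 1.4, 3.6]
gripper_width: 0.0142
gripper_force: 39.2
```

```bash
python3 -m jog '[[1,-0.6,-12.4,0,0,0,-6],[1,-2.6,-24.6,0,0,0,-12],[1,-5.8,-36.6,0,0,0,-18],[1,-10.2,-48.2,0,0,0,-24],[1,-15.9,-59.2,0,0,0,-30],[1,-22.6,-69.7,0,0,0,-36],[1,-30.4,-79.3,0,0,0,-42],[1,-39.2,-88.1,0,0,0,-48],[1,-48.8,-95.9,0,0,0,-54],[1,-59.2,-102.6,0,0,0,-60],[1,-70.3,-108.3,0,0,0,-66],[1,-81.9,-112.7,0,0,0,-72],[1,-93.9,-115.9,0,0,0,-78],[1,-106.1,-117.9,0,0,0,-84],[1,-107.5,-118.1,0,0,0,-84],[1,-107.5,-118.1,0,0,0,-84],[1,-107.5,-118.1,0,0,0,-84]]'
```

```text
t: 35.35
ee_pos: [0.5051, 0.0142, 0.0913]
tool_rot: [179.9, -0.1, 94.9]
force: [1.9, 9.6, 4.6]
gripper_width: 0.0141
gripper_force: 39.7
```

```bash
python3 -m jog '[[1,-1,-1.5,0,0,0,0],[1,-1,-2.5,0,0,0,0],[1,-1,-2.5,0,0,0,0]]';python3 -m jog '[[0.5,0,0,0,0,0,0],[0.5,0,0,0,0,0,0],[0.5,0,0,-40,0,0,0],[0.5,0,0,-90,0,0,0],[0.5,-80,0,-110,0,0,0],[0.5,-118,0,-110,0,0,0],[0.5,-118,0,-110,0,0,0],[0.5,-118,0,-110,0,0,0]]';python3 - <<'E'
from h import *
c=cam('wrist');np.savez('/tmp/w12.npz',**c);P=cloud(c);Z=P[...,2];near=lambda x,y,r:np.hypot(P[...,0]-x,P[...,1]-y)<r
p=P[(Z>.093)&(Z<.115)&near(.507,.0143,.025)];print('handle',len(p),cv2.minAreaRect((p[:,:2]*1000).astype(np.float32)))
p=P[(Z>.088)&(Z<.105)&near(.5172,-.1038,.035)];print('grip',len(p),cv2.minAreaRect((p[:,:2]*1000).astype(np.float32)))
print(readout.read_state()['tool_rot'],tool([.5175,-.1038,.09]))
E
```

```text
t: 35.65
ee_pos: [0.5032, 0.0138, 0.0915]
tool_rot: [179.8, -0.1, 94.9]
force: [5.9, 17.1, 6.8]
gripper_width: 0.0141
gripper_force: 39.8
t: 36.45
ee_pos: [0.5123, -0.108, 0.2007]
tool_rot: [-180.0, 0.0, 94.7]
force: [0.6, 0.1, 0.7]
gripper_width: 0.043
gripper_force: 0.0
handle 650 ((507.5846252441406, 14.71247386932373), (15.544449806213379, 15.225409507751465), 80.05694580078125)
grip 1305 ((517.5447998046875, -103.71353149414062), (47.84584045410156, 14.506794929504395), 41.647850036621094)
[-1.79951721e+02 -3.59919789e-03  9.47565793e+01] [  2.2   5.6 110.5]
```

```bash
python3 -m jog '[[0.5,2.2,5.6,20,0,0,8],[0.5,2.2,5.6,40,0,0,16],[0.5,2.2,5.6,50,0,0,24],[0.5,2.2,5.6,60,0,0,32],[0.5,2.2,5.6,65,0,0,40],[0.5,2.2,5.6,65,0,0,48],[0.5,2.2,5.6,70,0,0,53],[0.5,2.2,5.6,95,0,0,53],[0.5,2.2,5.6,108,0,0,53],[0.5,2.2,5.6,110,0,0,53],[0.5,2.2,5.6,110,0,0,53],[1,2.2,5.6,110,0,0,53],[1,2.2,5.6,110,0,0,53],[1,2.2,5.6,110,0,0,53],[1,2.2,5.6,110,0,0,53],[1,2.2,5.6,110,0,0,53]]' 60
```

```text
t: 38.1
ee_pos: [0.5182, -0.1026, 0.0917]
tool_rot: [180.0, -0.0, 41.9]
force: [-2.9, 1.7, 6.3]
gripper_width: 0.0125
gripper_force: 58.8
```

```bash
python3 -m jog '[[1,0,0,0,0,0,-8],[1,0,0,0,0,0,-16],[1,0,0,0,0,0,-24],[1,0,0,0,0,0,-32],[1,0,0,0,0,0,-40],[1,0,0,0,0,0,-48],[1,0,0,0,0,0,-56],[1,0,0,0,0,0,-64],[1,0,0,0,0,0,-72],[1,0,0,0,0,0,-80],[1,0,0,0,0,0,-88],[1,0,0,0,0,0,-96],[1,0,0,0,0,0,-104],[1,0,0,0,0,0,-112],[1,0,0,0,0,0,-120],[1,0,0,0,0,0,-128],[1,0,0,0,0,0,-136],[1,0,0,0,0,0,-143],[1,0,0,0,0,0,-143]]'; python3 -c "
from h import *
s=readout.read_state();print(s['moment'],s['force'],s['tool_rot'])"
```

```text
t: 40.0
ee_pos: [0.5156, -0.1036, 0.0916]
tool_rot: [-179.9, -0.3, -174.8]
force: [-29.8, -8.5, 21.5]
gripper_width: 0.0125
gripper_force: 60.8
[-1.41813558  4.96811075  0.11211705] [-29.77690026  -8.5410825   21.47188546] [-179.91556742   -0.29214262 -174.82227624]
```

```bash
python3 -m jog '[[1,0,0,0,0,0,-3],[1,0,0,0,0,0,-3],[0.5,0,0,0,0,0,-3],[0.5,0,0,0,0,0,-3],[0.5,0,0,-40,0,0,-3],[0.5,0,0,-90,0,0,5],[0.5,40,0,-130,0,0,13],[0.5,60,0,-130,0,0,13],[0.5,60,0,-130,0,0,13]]';python3 - <<'E'
from h import *
s=readout.read_state();print(s['ee_pos'],s['tool_rot'],s['joints'])
c=cam('wrist');np.savez('/tmp/w13.npz',**c);P=cloud(c);Z=P[...,2];near=lambda x,y,r:np.hypot(P[...,0]-x,P[...,1]-y)<r
cv2.imwrite('pics/w13.png',c['img'][:,:,::-1])
p=P[(Z>.085)&(Z<.115)&near(.507,.0143,.025)];print('handle',len(p),cv2.minAreaRect((p[:,:2]*1000).astype(np.float32)),p[:,2].max())
p=P[(Z>.088)&(Z<.105)&near(.5172,-.1038,.035)];print('grip',len(p),cv2.minAreaRect((p[:,:2]*1000).astype(np.float32)))
p=P[(Z>.055)&(Z<.085)&near(.507,.0143,.06)&(c['img'].max(2)>60)];print('bar z',np.median(p[:,2]))
E
```

```text
t: 40.9
ee_pos: [0.4569, -0.1079, 0.2228]
tool_rot: [-179.9, 0.2, 171.9]
force: [0.9, -0.2, 0.1]
gripper_width: 0.0427
gripper_force: 0.0
[ 0.45692316 -0.10790714  0.22284765] [-179.93474259    0.1944597   171.86740549] [-2.26926614e+01 -3.88920603e+00  9.72608485e+01 -1.43034483e-02
  8.64237378e+01 -1.04559089e+02]
handle 405 ((506.8836364746094, 14.790771484375), (15.245187759399414, 14.866580963134766), 78.94388580322266) 0.09922607875117885
grip 911 ((516.9315185546875, -103.470703125), (47.704368591308594, 14.04243278503418), 7.060332775115967)
bar z 0.06688668917457533
```

View pics/w13.png

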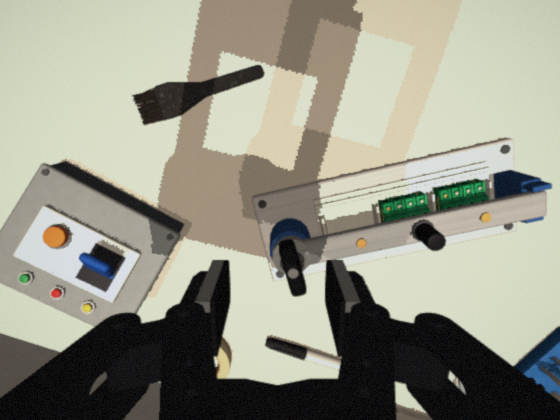

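The bar is down over the blocks, handle at (430,236), and the grip at (291,268) is back near its start angle. From this view the lever is seen nearly end-on, so I'll measure it by depth.

```bash
python3 - <<'E'
from h import *
c=cam('scene');P=cloud(c);w=dict(np.load('/tmp/w13.npz'));
ax=np.array([.782,-.623]);ay=np.array([.623,.782]);o=np.array([.467,-.3095])
for d in (dict(np.load('/tmp/w.npz')),w,c):
    P=cloud(d);m=cv2.inRange(cv2.cvtColor(d['img'],cv2.COLOR_RGB2HSV),(100,130,50),(125,255,255))>0
    p=P[m];p=p[(np.hypot(p[:,0]-.5,p[:,1]+.28)<.06)&(p[:,2]<.12)&(p[:,2]>.05)];q=p[:,:2]-o
    t=p[:,2]>np.percentile(p[:,2],85)
    print(len(p),'x',np.percentile(q@ax,[2,50,98]).round(4),'y',np.percentile(q@ay,[2,50,98]).round(4),'z',np.percentile(p[:,2],[2,50,98]).round(4),'top',p[t].mean(0).round(4),(q[t]@ax).mean().round(4))
E
```

```text
1173 x [0.0108 0.0191 0.0278] y [0.0341 0.0466 0.0582] z [0.0665 0.092  0.1042] top [ 0.5155 -0.2891  0.1036] 0.0252
413 x [-0.0151 -0.0115  0.0115] y [0.0353 0.0482 0.0589] z [0.0687 0.0942 0.0972] top [ 0.4871 -0.2659  0.0967] -0.0114
149 x [-0.0139  0.0006  0.014 ] y [0.031  0.0424 0.0545] z [0.0657 0.0836 0.0956] top [ 0.4866 -0.2695  0.0943] -0.0096
```

The lever is still down, tip at console x = -12 mm. Next I go to its front with fingers closed.

```bash
python3 -c "
from h import *
print(tool([.4533,-.2385,.16]))"; python3 -m jog '[[1,13,45,0,0,0,8],[1,17,80,0,0,0,16],[1,20,110,0,0,0,24],[1,22,130,50,0,0,30.5],[1,22,130,63,0,0,30.5],[1,22,130,63,0,0,30.5]]'; python3 -c "
from h import *
s=readout.read_state();print(s['tool_rot'],tool([.4533,-.2385,.092]),tool([.4533+.782*.059,-.2385-.623*.059,.092]))"
```

```text
[ -13.4 -130.1   61.2]
t: 41.6
ee_pos: [0.4538, 0.0251, 0.1548]
tool_rot: [-179.8, -0.3, 141.5]
force: [0.4, -0.6, 1.0]
gripper_width: -0.0
gripper_force: 0.0
[-179.84459782   -0.25217351  141.52428092] [-163.9 -206.5   62.7] [-222.9 -206.6   62.4]
```

I typed that shift before seeing its value and went the wrong way along y, but at a safe height with no contact. Going round now.

```bash
python3 -m jog '[[1,0,0,-40,0,0,0],[1,-30,-40,-50,0,0,0],[1,-60,-80,-50,0,0,0],[1,-90,-118,-50,0,0,0],[1,-120,-155,-50,0,0,0],[1,-150,-190,-40,0,0,0],[1,-164,-206.5,-10,0,0,0],[1,-164,-206.5,25,0,0,0],[1,-164,-206.5,50,0,0,0],[1,-164,-206.5,62.5,0,0,0],[1,-164,-206.5,62.5,0,0,0],[1,-164,-206.5,62.5,0,0,0]]'; python3 -m jog '[[1,-10,0,0,0,0,0],[1,-20,0,0,0,0,0],[1,-27,0,0,0,0,0],[1,-34,0,0,0,0,0],[1,-40,0,0,0,0,0],[1,-45,0,0,0,0,0],[1,-50,0,0,0,0,0],[1,-50,0,0,0,0,0]]'
```

```text
t: 42.8
ee_pos: [0.4547, -0.2401, 0.0967]
tool_rot: [-180.0, 0.1, 141.4]
force: [0.6, 0.1, 0.5]
gripper_width: 0.0002
gripper_force: 0.0
t: 43.6
ee_pos: [0.4934, -0.2711, 0.0951]
tool_rot: [-180.0, 0.0, 141.4]
force: [-0.2, 0.1, -0.2]
gripper_width: -0.0001
gripper_force: 0.0
```

```bash
python3 -m jog '[[1,-2,0,0,0,0,0],[1,-4,0,0,0,0,0],[1,-6,0,0,0,0,0],[1,-8,0,0,0,0,0],[1,-8,0,0,0,0,0]]'; python3 -m jog '[[1,10,0,0,0,0,0],[1,35,0,0,0,0,0],[1,50,0,-30,0,0,0],[1,60,0,-75,0,0,0],[1,60,0,-110,0,0,0],[1,60,0,-110,0,0,0],[1,60,0,-110,0,0,0]]'; python3 - <<'E'
from h import *
c=cam('wrist');cv2.imwrite('pics/w14.png',c['img'][:,:,::-1])
ax=np.array([.782,-.623]);ay=np.array([.623,.782]);o=np.array([.467,-.3095])
for d in (c,cam('scene')):
    P=cloud(d);m=cv2.inRange(cv2.cvtColor(d['img'],cv2.COLOR_RGB2HSV),(100,130,50),(125,255,255))>0
    p=P[m];p=p[(np.hypot(p[:,0]-.5,p[:,1]+.28)<.06)&(p[:,2]<.12)&(p[:,2]>.05)]
    if len(p)<10: continue
    q=p[:,:2]-o;t=p[:,2]>np.percentile(p[:,2],85)
    print(len(p),'x',np.percentile(q@ax,[2,50,98]).round(4),'z',np.percentile(p[:,2],[2,98]).round(4),'top',p[t].mean(0).round(4),(q[t]@ax).mean().round(4))
E
```

```text
t: 44.1
ee_pos: [0.4995, -0.276, 0.0952]
tool_rot: [-180.0, 0.0, 141.4]
force: [-0.1, 0.1, 0.1]
gripper_width: 0.0001
gripper_force: 0.0
t: 44.8
ee_pos: [0.4521, -0.2381, 0.2057]
tool_rot: [-180.0, 0.1, 141.4]
force: [0.3, 0.6, -0.8]
gripper_width: -0.0002
gripper_force: 0.0
55 x [0.0112 0.0229 0.0283] z [0.0645 0.1053] top [ 0.5159 -0.2918  0.1037] 0.0272
```

View pics/w14.png

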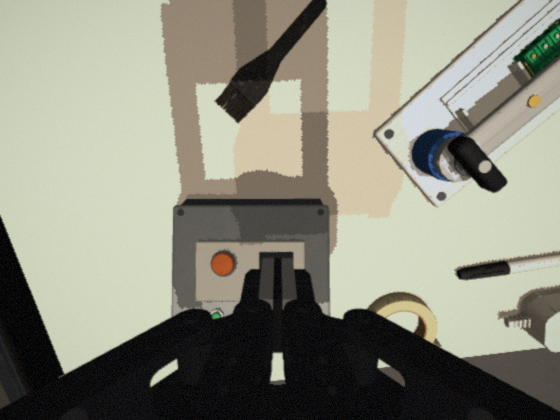

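The scene camera puts the lever tip at x = 27 mm, z = 104 mm, so it's up; the gripper is clear. A last numeric check of the blocks from the scene view.

```bash
python3 - <<'E'
from h import *
ey=np.array([-.0854,.9963]);ex=np.array([.9963,.0854]);o=np.array([.5174,-.1038])
d=dict(np.load('/tmp/w13.npz'));P=cloud(d);m=cv2.inRange(cv2.cvtColor(d['img'],cv2.COLOR_RGB2HSV),(45,80,15),(90,255,255))>0
q=P[...,:2]-o;a=q@ex;b=q@ey
for k in (.119,.174):
    s=m&(abs(b-k)<.027)&(abs(a)<.035)&(P[...,2]<.06);print(k,s.sum(),np.percentile(a[s],[1,99]).round(4),np.percentile(b[s],[1,99]).round(4))
d=cam('scene');m=cv2.inRange(cv2.cvtColor(d['img'],cv2.COLOR_RGB2HSV),(45,80,15),(90,255,255));k,l,st,ce=cv2.connectedComponentsWithStats(m)
print([(ce[i].round().tolist(),int(st[i,4])) for i in range(1,k) if st[i,4]>15])
s=readout.read_state();print(s['force'],s['t'])
E
```

```text
0.119 950 [-0.02  -0.003] [0.096  0.1383]
0.174 1044 [-0.0203 -0.0027] [0.1513 0.1937]
[([222.0, 3.0], 54), ([229.0, 2.0], 18), ([268.0, 39.0], 198), ([289.0, 67.0], 673)]
[-0.19547584  0.06883609  0.02044115] 44.95
```

Blocks are unchanged from when I placed them, and no green is left loose on the table. Handing in.

```bash
python3 -c "
from station import finish_job
print(finish_job())"
```

```text
the job is handed in; nothing more can be done
None
```

The job is handed in at about 45 s on the robot's clock, with no verdict returned: both green blocks on the table stand in pockets 2 and 3, the bar is over them and screwed tight (the thread undoes clockwise), and the breaker lever is back up.

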